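Dock the handheld blood analyser

TASK

Pick up the handheld blood analyser lying on the bench and put it back in its sloping docking station: turn it so that its outline matches the shaped recess, screen up and screen end at the top of the slope, and leave it lying fully home in the recess, let go. Set it in gently, do not drop it, and leave the other things on the bench where they stand.

Things in the scene. Friction and masses are not known exactly. Their poses are not given: they have to be found in the camera images.
- meter_center (a point): Handheld blood analyser, 196 mm long, 0.4 to 0.65 kg, flat on the bench, screen up; white case, grey keypad. Point: mid-length, 19 mm above the flat underside, near the balance point. x = to the screen end, z = up out of the screen. Grip across y at the waist (keypad): x -42 to +32 mm, 52 mm wide, 38 thick. Foot: x -98 to -42, 60 wide, 36 thick.
- meter_screen (a point): Point inside the analyser's screen head, 65 mm from meter_center along +x, same height and axes. The head has a dark display on top: 66 mm long (33 mm either way of this point), 72 mm wide, 44 mm thick.
- meter_lobe (a point): Middle of the grey scanner lobe that sticks out 10 mm from the head's -y side only: 71 mm along x and -41 mm along y from the analyser's middle, 16 mm above the underside. The lobe is 26 mm long, 32 mm high, and reaches to y = -46 mm.
- cradle: Recessed deck of the docking station, a grey wedge with light-grey rims fixed on the bench (210 x 120 mm, 150 high at the back, the slope facing away from the robot). Origin: middle of the black recess floor, 82 mm above the bench; x = up the slope, which rises 30 degrees, y = across, z = square out of the deck. Floor x -103 to +103 mm; walls 12 mm high, upper 6 mm flared at 45 degrees.
- cradle_home (a point): Where meter_center lies when docked: 19 mm out from the middle of the recess floor, axes as the cradle's. Beside the waist (x -40 to +30 mm) there are no walls: both sides are open, 14 mm deeper than the recess floor, as room for fingers. The foot part (x below -44 mm) is 67 mm wide. Let go, the analyser may slide 5 mm down to the lower end wall.
- cradle_screen (a point): Where meter_screen lies when docked: 65 mm up the slope from cradle_home. The head part of the recess (x above +34 mm) is 79 mm wide.
- cradle_notch (a point): Where meter_lobe lies when docked: in the notch on the recess's -y side, x +51 to +91 mm, open to y = -49.5 mm.
- tube_rack: Bystander, loose: white rack of capped sample tubes, 70 x 210 mm, 82 mm high. Origin: middle of its underside.
- pouch_box: Bystander, loose: open cardboard box with foil pouches, 100 x 160 mm, 80 mm high. Origin: middle of its underside.
- jar: Bystander, loose: specimen jar with white lid, 62 mm in diameter, 70 mm high. Origin: middle of its underside.
Mind the look-alikes: they are no part of the job. Leave any green or yellow look-alike of the part that bears meter_center alone.

How it is judged (in metres and radians):
At the end, for the whole second after the job is handed in: The analyser lies at rest in the recess, screen up and screen end up the slope: meter_center within 8 mm of cradle_home and meter_screen within 9 mm of cradle_screen, both no more than 3 mm above their seated height over the recess floor, its top square to the deck within 0.06 rad (distance between meter_center and cradle_home below 0.008 m and distance between meter_screen and cradle_screen below 0.009 m and z of each of meter_center, meter_screen in the frame of cradle below 0.022 m and angle between the z axis of meter_center and the z axis of cradle, either way round below 0.06 rad and angle between meter_center's own z axis and vertical below 0.7 rad and linear speed of meter below 0.01 m/s); the robot touches nothing.
It fails at once if the analyser falls: it moves faster than 0.6 m/s (a fall of about 20 mm) with the gripper not touching it (linear speed of meter above 0.6 m/s and contact force between meter and the fingers below 0.05 N).
It fails at once if the tube rack is pushed more than 20 mm or tipped (distance of tube_rack from where it was at the start of the episode above 0.02 m or angle between tube_rack's own z axis and vertical above 0.3 rad).
It fails at once if the pouch box is pushed more than 20 mm or tipped (distance of pouch_box from where it was at the start of the episode above 0.02 m or angle between pouch_box's own z axis and vertical above 0.3 rad).
It fails at once if the jar is pushed more than 20 mm or tipped (distance of jar from where it was at the start of the episode above 0.02 m or angle between jar's own z axis and vertical above 0.3 rad).
It also fails if it takes over 40 s, if anything falls off the work surface, if the arm or the gripper's body presses on something with over 40 N, if the wrist force passes 120 N, or if a joint passes its speed limit or range.

ROBOT

A 6-joint arm with a two-finger parallel gripper is mounted at the origin on the work surface. World frame = base frame: x ahead of the robot, y to its left, z up, the work surface at z = 0. Lengths are in m, angles in degrees, forces in N, time in s.
With the tool pointing down it reaches from about 0.4 to 0.925 m from the base axis. Payload 12.5 kg.
Tool frame: the origin (TCP) lies on the mounting face of the last link; the fingertips stand 190 mm ahead of it and the grasp point (between the pads) lies 171 mm ahead of it; z points along the fingers, y is the line along which they close (so a half turn about z gives the same grasp; the last joint's range is limited). The gripper opens to 95 mm and grips with 3 to 60 N. Pads are 20 mm wide; open, the fingers measure 119 mm over their backs; the gripper's body (75 mm by 180 mm) begins 59 mm behind the grasp point.
Start: joints at [58.923, 28.126, 89.318, -0, 62.55, -6.05], TCP at [0.264, 0.566, 0.405] pointing down, gripper open.
Joint ranges: [-177.58, 177.58], [-47.91, 125.51], [2.72, 160], [-65.01, 245.01], [3.68, 167.84], [-153.87, 153.87]. Speed limits (degrees/s): [127.2, 127.2, 159.86, 180, 180, 180].

INTERFACE

Orientations are given as a 3x3 rotation matrix whose columns are the frame's x, y, z axes.
In Python, from workcell import state, viewer, workorder gives the robot as it stands.
- The arm moves only by the shell command python3 -m jog 'ROWS' [OPENING] [FORCE]. ROWS is JSON, a list of rows, each a list of 6 numbers: the shift along the tool's x, y, z in m, then the turn, a rotation vector about the tool's x, y, z in degrees. In form: [[tx, ty, tz, rx, ry, rz], ...]. A call has 1 to 12 rows; each row shifts and turns the commanded pose from where the row before left it, along the tool's axes as they then stand; what a row does not reach is not made up. A row lasts 1/10 s, in which the tool goes at most 50 mm and 8.59 degrees, less where a joint would pass 70% of its speed; a pose out of reach is approached as far as the arm can. A call with a gripper value outside its range is refused whole. OPENING is the finger opening in m, from 0 to 0.0951, set as the call begins (- or left out, the last holds). The fingers move at their own pace and stop on an object; FORCE is the grip in N (left out, the last holds). Time passes only in rows, so rows that do not move let the fingers close. It gives the time, the measured TCP pose, the force, the opening and the grip force at its end, in the units of the state.
- state(): the state, without advancing time (a new reading comes with each control period).
- viewer.camera(name): name is "scene" or "top"; returns a dict with "pixels" (400x640x3 uint8, red, green, blue), "K" (3x3 intrinsics, pixels), "xyz" and "orientation" of the camera in the world. Camera axes: x right, y down, z forward; pixel columns grow to the right and rows downward; lengths in m; the calibration is good to about 2 mm. A picture is of the moment at which its call begins. There is no depth.
- workorder.close_job(): hands the job in; it is judged then, once.
The state is a dict: "time": time; "qpos": joint angles; "joint_velocities": joint speeds; "effort": joint torques, N m; "tcp_pos": TCP position; "ee_rot": TCP orientation; "contact_force": force on the tool from outside, world axes, zero at the start; "torque": the same for the moment, N m; "grip_width": finger opening in m; "grip_force": force on a finger pad.
Only numpy, scipy, OpenCV 4.12 (cv2) and the standard library are available. Lean on these libraries where they do the work, as an engineer would, in place of code of your own. Each camera call takes 0.05 s, during which the arm holds its last target. There are 200 camera calls.

## Working session

There is one attempt and no reset: what is moved stays moved. The work goes in short steps, Python scripts to look and compute and a shell command to move; the robot and the scene stay as the last step left them, time stands still between calls to the robot, and variables do not carry over. Pictures are saved under pics/ and viewed, at most 10 in all, crops included, and the job is handed in when it is done.

```bash
mkdir -p pics
python3 - <<'E'
from workcell import state, viewer
import cv2,pickle,numpy as np
d={}
for n in("scene","top"):
    c=viewer.camera(n);d[n]=c;cv2.imwrite(f"pics/{n}0.png",c["pixels"][:,:,::-1]);print(n,np.round(c["xyz"],3),np.round(c["orientation"],3).tolist(),np.round(c["K"],1).tolist())
pickle.dump(d,open("cam0.pkl","wb"))
print(state())
E
```

```text
scene [1.434 0.223 0.899] [[-0.345, 0.587, -0.733], [0.939, 0.225, -0.261], [0.012, -0.778, -0.628]] [[366.4, 0.0, 319.5], [0.0, 366.4, 203.3], [0.0, 0.0, 1.0]]
top [ 0.174 -0.075  2.05 ] [[0.009, -0.983, 0.182], [-1.0, -0.01, -0.002], [0.003, -0.182, -0.983]] [[489.5, 0.0, 321.2], [0.0, 489.5, 192.5], [0.0, 0.0, 1.0]]
{'time': 0.1, 'qpos': array([ 5.89223458e+01,  2.81587429e+01,  8.93467459e+01, -9.39240187e-04,
        6.25483497e+01, -6.05054330e+00]), 'joint_velocities': array([ 0.02662641, -0.17825093, -0.08099077, -0.00697458,  0.03105339,
        0.04378972]), 'effort': array([ 1.16191775e-03, -6.13621473e+01, -2.58609760e+01,  6.92876684e-02,
        4.69959551e-02, -6.89618969e-05]), 'tcp_pos': array([0.26436821, 0.56629644, 0.40424058]), 'ee_rot': array([[-9.06110893e-01,  4.23039981e-01, -4.72592048e-04],
       [ 4.23040236e-01,  9.06110533e-01, -8.12297035e-04],
       [ 8.45865101e-05, -9.35956644e-04, -9.99999558e-01]]), 'contact_force': array([-0.80573522, -0.40350599, -0.29940843]), 'torque': array([-0.00089803,  0.04494104,  0.00178862]), 'grip_force': 0.0, 'grip_width': 0.09501058671870559}
```

View pics/top0.png

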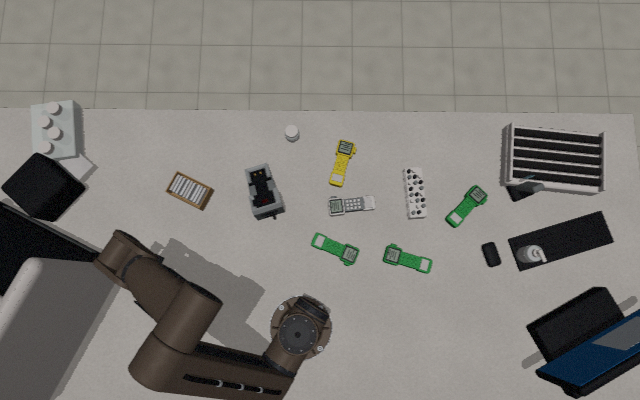

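View pics/scene0.png

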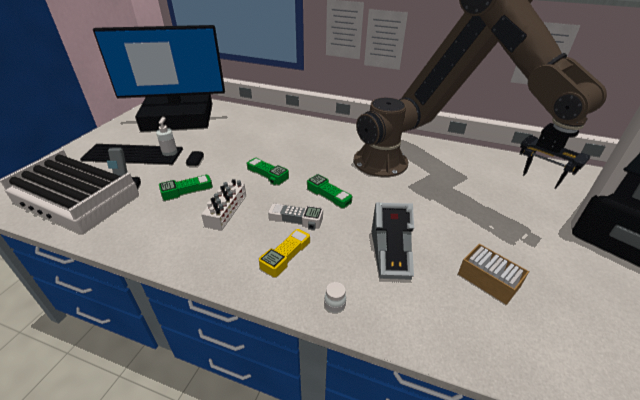

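The top view shows the white analyser at about (352,205) with its screen end on the left (337,206). The dock is at (264,192) with its high back towards the robot, and the green and yellow look-alikes surround the analyser. I'll enlarge both to measure them.

Run:
```python
import cv2,numpy as np
t=cv2.imread("pics/top0.png");s=cv2.imread("pics/scene0.png")
def crop(i,u,v,w,h,k):return cv2.resize(i[v:v+h,u:u+w],None,fx=k,fy=k,interpolation=cv2.INTER_CUBIC)
a=crop(t,322,187,60,36,6);b=crop(t,240,155,50,72,4)
c=crop(s,262,195,66,40,6);e=crop(s,365,195,55,90,3)
C=np.zeros((580,760,3),np.uint8)
for im,x,y in((a,0,0),(b,0,230),(c,364,0),(e,364,250)):
    C[y:y+im.shape[0],x:x+im.shape[1]]=im
cv2.imwrite("pics/crop0.png",C)
```

```text
(no output)
```

View pics/crop0.png

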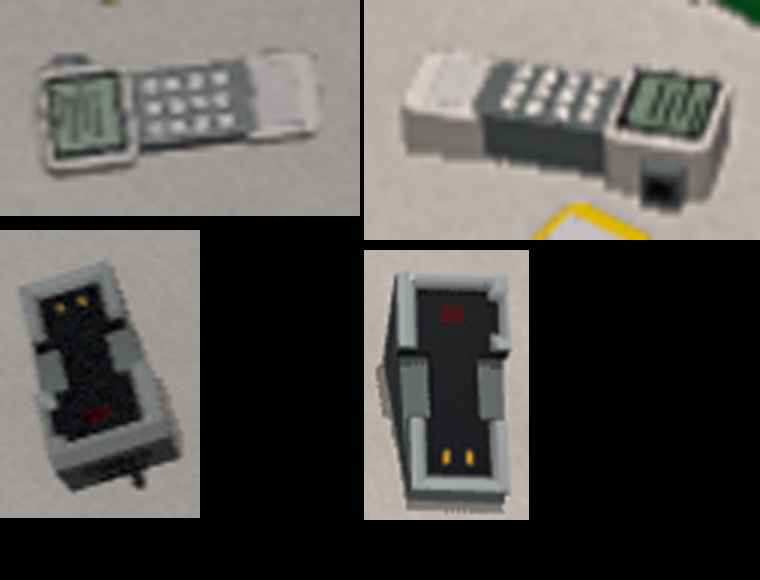

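The crops show the analyser's screen head towards world +y with its lobe on the +x side. The dock's red mark is at its upper end, nearer the robot, with two gold contacts at the lower end and the notch on the +y side. Next I'll triangulate the corners and colour marks.

```bash
cat > h.py <<'E'
import numpy as np,cv2
def ray(c,uv):
    d=c["orientation"]@np.linalg.solve(np.array(c["K"]),[uv[0],uv[1],1]);return np.array(c["xyz"]),d/np.linalg.norm(d)
def plane(c,uv,z):
    o,d=ray(c,uv);return o+d*(z-o[2])/d[2]
def tri(a,b):
    A=0;B=0
    for o,d in(a,b):
        P=np.eye(3)-np.outer(d,d);A=A+P;B=B+P@o
    p=np.linalg.solve(A,B);o,d=a;r=p-o;return p,np.linalg.norm(r-d*(r@d))
E
python3 - <<'E'
import pickle,numpy as np,cv2
from h import *
d=pickle.load(open("cam0.pkl","rb"));T,S=d["top"],d["scene"]
np.set_printoptions(precision=4,suppress=True)
def px(p,k,off,org): return ((p[0]-org[0]+.5)/k-.5+off[0],(p[1]-org[1]+.5)/k-.5+off[1])
ht=[px(p,6,(322,187),(0,0)) for p in((45,72),(127,65),(135,163),(50,172))]
ft=[px(p,6,(322,187),(0,0)) for p in((313,55),(320,133))]
hs=[px(p,6,(262,195),(364,0)) for p in((708,140),(608,132),(634,68),(733,78))]
fs=[px(p,6,(262,195),(364,0)) for p in((402,105),(428,52))]
for n,a,b,z in(("head",ht,hs,.044),("foot",ft,fs,.036)):
    for p,q in zip(a,b): print(n,plane(T,p,z)[:2],plane(S,q,z)[:2],tri(ray(T,p),ray(S,q)))
ct=[px(p,4,(240,155),(0,230)) for p in((20,288),(107,262),(180,437),(57,468))]
cs=[px(p,3,(365,195),(364,250)) for p in((507,493),(408,492),(397,275),(508,277))]
for p,q in zip(ct,cs): print("rim",tri(ray(T,p),ray(S,q)))
def marks(c,roi):
    u,v,w,h=roi;im=c["pixels"][v:v+h,u:u+w].astype(int);r,g,b=im[...,0],im[...,1],im[...,2]
    out=[]
    for wt in(np.clip(r-np.maximum(g,b)-25,0,None)*(g<r*.55),np.clip(r-b-40,0,None)*(g>r*.55)):
        y,x=np.nonzero(wt);k=wt[y,x];print(len(k),end=' ');out.append((u+(x*k).sum()/k.sum(),v+(y*k).sum()/k.sum()))
    return out
mt=marks(T,(240,155,50,72));ms=marks(S,(365,195,55,90));print(mt,ms)
for p,q in zip(mt,ms): print("mark",tri(ray(T,p),ray(S,q)))
E
```

```text
head [ 0.5199 -0.1119] [ 0.5151 -0.1058] (array([ 0.5185, -0.1084,  0.0464]), np.float64(0.0035767776934945454))
head [ 0.5254 -0.1687] [ 0.5295 -0.1636] (array([ 0.5256, -0.1672,  0.0399]), np.float64(0.0017757189841651126))
head [ 0.4569 -0.1743] [ 0.4685 -0.1714] (array([ 0.4583, -0.1751,  0.035 ]), np.float64(0.0003986551442717216))
head [ 0.4501 -0.1158] [ 0.4558 -0.1114] (array([ 0.4504, -0.1146,  0.039 ]), np.float64(0.0012774424862683571))
foot [ 0.5352 -0.2987] [ 0.5426 -0.2931] (array([ 0.5359, -0.2983,  0.0293]), np.float64(0.0012340522427782363))
foot [ 0.4803 -0.303 ] [ 0.4909 -0.3008] (array([ 0.4818, -0.3048,  0.0279]), np.float64(0.0009001598189088026))
rim (array([0.646 , 0.2467, 0.0272]), np.float64(0.00013263143531426516))
rim (array([0.6766, 0.1537, 0.0232]), np.float64(0.0020464601144617525))
rim (array([0.4707, 0.0724, 0.1307]), np.float64(0.006680556551751695))
rim (array([0.4383, 0.191 , 0.1374]), np.float64(0.00518280966095231))
17 7 35 26 [(np.float64(264.4064516129032), np.float64(200.44516129032257)), (np.float64(257.8780487804878), np.float64(173.0162601626016))] [(np.float64(393.97862232779096), np.float64(215.8705463182898)), (np.float64(395.88415446071906), np.float64(263.63515312916115))]
mark (array([0.4971, 0.1482, 0.1177]), np.float64(3.273949280149957e-05))
mark (array([0.6269, 0.1896, 0.039 ]), np.float64(0.0012403719492876874))
```

```bash
cat >> h.py <<'E'
from scipy.spatial.transform import Rotation as R
def Rz(a): return R.from_euler('z',a,degrees=True).as_matrix()
def down(yaw_y): # tool down, tool y at this yaw
    a=np.deg2rad(yaw_y);y=np.array([np.cos(a),np.sin(a),0]);z=np.array([0,0,-1.]);return np.c_[np.cross(y,z),y,z]
U=197.9 # upslope yaw
CO=np.array([.556,.167,.082])
def cradle(yaw=U,co=CO):
    a=np.deg2rad(yaw);u=np.array([np.cos(a),np.sin(a),0]);x=u*np.cos(np.pi/6)+np.array([0,0,.5]);y=np.array([-u[1],u[0],0]);return np.c_[x,y,np.cross(x,y)]
def step(Rc,pc,Rt,pt):
    "turn first at TCP, then shift (in the new tool axes)"
    rv=R.from_matrix(Rc.T@Rt).as_rotvec(degrees=True);return np.round(rv,2),np.round(Rt.T@(pt-pc),4)
E
python3 - <<'E'
from h import *
from workcell import state
s=state();Rc,p=s['ee_rot'],s['tcp_pos'];Rt=down(7.5)
print(step(Rc,p,Rt,np.array([.498,-.206,.31])))
E
```

```text
(array([-5.000e-02,  2.000e-02,  5.747e+01]), array([-0.7962,  0.1308,  0.0942]))
```

```bash
python3 -m jog '[[0,0.01,0,0,0,8.2],[0,0.01,0,0,0,8.2],[0,0.01,0,0,0,8.2],[0,0.01,0,0,0,8.2],[0,0,0,0,0,8.2],[0,0,0,0,0,8.2],[0,0,0,0,0,8.27],[-0.03,0.02,0,0,0,0],[-0.045,0.02,0,0,0,0],[-0.045,0.02,0,0,0,0],[-0.045,0.02,0,0,0,0],[-0.045,0,0,0,0,0]]' 0.095 && python3 -m jog '[[-0.045,0,0,0,0,0],[-0.045,0,0,0,0,0],[-0.045,0,0,0,0,0],[-0.045,0,0,0,0,0],[-0.045,0,0,0,0,0],[-0.045,0,0,0,0,0],[-0.045,0,0,0,0,0],[-0.045,0,0,0,0,0],[-0.045,0,0,0,0,0],[-0.045,0,0,0,0,0],[-0.045,0,0,0,0,0],[-0.03,0,0,0,0,0]]'
python3 - <<'E'
from h import *
from workcell import state
s=state();Rc,p=s['ee_rot'],s['tcp_pos'];print(s['time'],p,s['qpos'])
print(step(Rc,p,down(7.5),np.array([.498,-.206,.31])))
E
```

```text
time: 1.3
tcp_pos: [0.3968, 0.3982, 0.4043]
ee_rot: [[-0.13, 0.992, 0.0], [0.992, 0.13, -0.0], [-0.0, 0.0, -1.0]]
contact_force: [1.1, -0.7, -0.2]
grip_width: 0.0949
grip_force: 0.0
time: 2.5
tcp_pos: [0.4636, -0.1231, 0.4046]
ee_rot: [[-0.129, 0.992, -0.0], [0.992, 0.129, -0.0], [-0.0, -0.0, -1.0]]
contact_force: [0.5, -0.2, 0.8]
grip_width: 0.0947
grip_force: 0.0
2.5 [ 0.46361609 -0.12314798  0.40456667] [-2.27710716e+01  1.63584579e+01  1.09077804e+02 -6.03154135e-03
  5.45648746e+01 -3.01885311e+01]
(array([-0.  ,  0.  , -0.08]), array([-0.0866,  0.0233,  0.0946]))
```

```bash
python3 -m jog '[[-0.03,0.008,0.03,0,0,0],[-0.03,0.008,0.03,0,0,0],[-0.0266,0.0073,0.02,0,0,0],[0,0,0.0146,0,0,0],[0,0,0,0,0,0],[0,0,0,0,0,0]]'
python3 - <<'E'
from h import *
from workcell import state,viewer
import pickle
s=state();Rc,p=s['ee_rot'],s['tcp_pos'];print(s['time'],p)
d={n:viewer.camera(n) for n in("scene","top")};pickle.dump(d,open("cam1.pkl","wb"))
def crop(n,u,v,w,h,k):return cv2.resize(d[n]["pixels"][v:v+h,u:u+w,::-1],None,fx=k,fy=k,interpolation=cv2.INTER_CUBIC)
C=np.zeros((590,800,3),np.uint8);a=crop("scene",225,120,130,118,5);C[:590,:650]=a
cv2.imwrite("pics/g1.png",C[:,:650])
E
```

```text
time: 3.1
tcp_pos: [0.498, -0.2032, 0.3102]
ee_rot: [[-0.131, 0.991, -0.001], [0.991, 0.131, 0.0], [0.001, -0.001, -1.0]]
contact_force: [0.6, -0.8, -0.2]
grip_width: 0.0952
grip_force: 0.0
3.1 [ 0.49797627 -0.20315182  0.31021525]
```

View pics/g1.png

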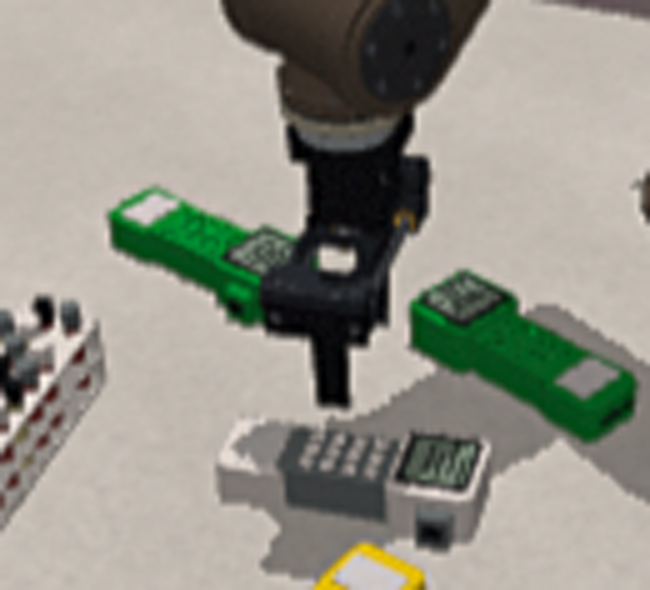

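The picture shows the fingers at about (333,400), above the grey keypad and in line with the analyser's waist. I'll descend and grip.

```bash
python3 -m jog '[[0,0,0.03,0,0,0],[0,0,0.03,0,0,0],[0,0,0.025,0,0,0],[0,0,0.015,0,0,0],[0,0,0.015,0,0,0],[0,0,0,0,0,0],[0,0,0,0,0,0]]' && python3 -m jog '[[0,0,0,0,0,0],[0,0,0,0,0,0],[0,0,0,0,0,0],[0,0,0,0,0,0],[0,0,0,0,0,0],[0,0,0,0,0,0],[0,0,0,0,0,0],[0,0,0,0,0,0]]' 0.04 35
```

```text
time: 3.9
tcp_pos: [0.4983, -0.2031, 0.196]
ee_rot: [[-0.131, 0.991, 0.001], [0.991, 0.131, -0.0], [-0.0, 0.001, -1.0]]
contact_force: [-0.1, -0.7, 0.4]
grip_width: 0.095
grip_force: 0.0
time: 4.7
tcp_pos: [0.4982, -0.2034, 0.1952]
ee_rot: [[-0.131, 0.991, 0.001], [0.991, 0.131, -0.0], [-0.0, 0.001, -1.0]]
contact_force: [2.5, 0.8, 1.5]
grip_width: 0.0517
grip_force: 35.0
```

```bash
python3 -m jog '[[0,0,-0.01,0,0,0],[0,0,-0.02,0,0,0],[0,0,-0.03,0,0,0],[0,0,-0.03,0,0,0],[0,0,-0.03,0,0,0],[0,0,-0.03,0,0,0],[0,0,-0.03,0,0,0],[0,0,-0.02,0,0,0],[0,0,-0.01,0,0,0],[0,0,0,0,0,0]]'
python3 - <<'E'
from h import *
from workcell import state,viewer
import pickle
s=state();Rc,p=s['ee_rot'],s['tcp_pos'];print(s['time'],p,s['grip_width'])
d={n:viewer.camera(n) for n in("scene","top")};d['s']=s;pickle.dump(d,open("cam2.pkl","wb"))
C=cradle();print(C)
n=C[:,2]; Rt=np.c_[np.cross(-C[:,1],-n),-C[:,1],-n]
home=CO+.019*n
for h in(.12,.03):print(step(Rc,p,Rt,home+(.176+h)*n), home+(.176+h)*n)
# yaw part first, with tool vertical
Rv=down(U+90-180);print(step(Rc,p,Rv,p),step(Rv,p,Rt,p))
def crop(n,u,v,w,h,k):return cv2.resize(d[n]["pixels"][v:v+h,u:u+w,::-1],None,fx=k,fy=k,interpolation=cv2.INTER_CUBIC)
cv2.imwrite("pics/g2.png",crop("scene",230,80,130,118,5))
E
```

```text
time: 5.7
tcp_pos: [0.4977, -0.2032, 0.4059]
ee_rot: [[-0.131, 0.991, 0.001], [0.991, 0.131, -0.0], [-0.0, 0.001, -1.0]]
contact_force: [0.7, -0.3, -5.7]
grip_width: 0.052
grip_force: 35.0
5.7 [ 0.49771006 -0.20318745  0.40588893] 0.051969312573333704
[[-0.82410493  0.30735662  0.4757972 ]
 [-0.26617864 -0.9515944   0.15367831]
 [ 0.5         0.          0.8660254 ]]
(array([ 26.22,  21.9 , -97.84]), array([-0.3085,  0.3344, -0.1191])) [0.70587612 0.21540867 0.354798  ]
(array([ 26.22,  21.9 , -97.84]), array([-0.3085,  0.3344, -0.0291])) [0.66305437 0.20157762 0.27685572]
(array([ 1.000e-02,  6.000e-02, -1.004e+02]), array([0., 0., 0.])) (array([ 0., 30., -0.]), array([0., 0., 0.]))
```

View pics/g2.png

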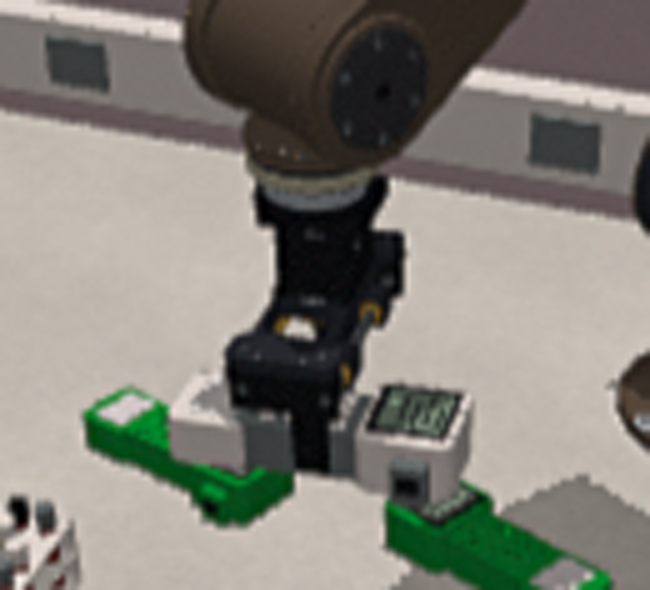

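The analyser is held level by the waist, with the grey keypad showing either side of the finger between about u=246 and u=355. I'll work out the offset along its x axis from those edges.

Run:
```python
from h import *
import pickle
d=pickle.load(open("cam2.pkl","rb"));s=d['s'];Rc,p=s['ee_rot'],s['tcp_pos'];S=d['scene']
for nm,u,v,w,tx in(("kL",246,440,.026,-42),("kR",355,440,.026,32),("foot end",171,430,.030,-98),("head start",357,470,.036,32),("finger",310,440,.038,0)):
    o,r=ray(S,((u+.5)/5-.5+230,(v+.5)/5-.5+80));o=Rc.T@(o-p);r=Rc.T@r
    q=o+r*(w-o[1])/r[1];print(nm,np.round(q*1000,1),tx)
```

```text
kL [-43.8  26.  173.6] -42
kR [ 30.6  26.  162. ] 32
foot end [-94.   30.  171.1] -98
head start [ 34.2  36.  178.2] 32
finger [  3.9  38.  158.5] 0
```

```bash
python3 -m jog '[[0,0,0,0,0,-5],[0,0,0,0,0,-8.5],[0,0,0,0,0,-8.5],[0,0,0,0,0,-8.5],[0,0,0,0,0,-8.5],[0,0,0,0,0,-8.5],[0,0,0,0,0,-8.5],[0,0,0,0,0,-8.5],[0,0,0,0,0,-8.5],[0,0,0,0,0,-8.5],[0,0,0,0,0,-8.5],[0,0,0,0,0,-8.5]]' && python3 -m jog '[[-0.01,0.01,0,0,0,-1.9],[-0.02,0.02,0,0,0,0],[-0.03,0.03,0,0,0,0],[-0.032,0.033,0,0,0,0],[-0.032,0.033,0,0,0,0],[-0.032,0.033,0,0,0,0],[-0.032,0.033,0,0,0,0],[-0.032,0.033,0,0,0,0],[-0.032,0.033,0,0,0,0],[-0.03,0.032,0,0,0,0],[-0.025,0.025,0,0,0,0],[-0.02,0.019,0,0,0,0]]' && python3 -m jog '[[0,0,0,0,5,0],[0,0,0,0,5,0],[0,0,0,0,5,0],[0,0,0,0,5,0],[0,0,0,0,5,0],[0,0,0,0,5,0],[0,0,0,0,0,0],[0,0,0,0,0,0]]'
python3 - <<'E'
from h import *
from workcell import state,viewer
s=state();Rc,p=s['ee_rot'],s['tcp_pos'];print(s['time'],p,s['grip_width'],s['qpos'])
C=cradle();n=C[:,2]; Rt=np.c_[np.cross(-C[:,1],-n),-C[:,1],-n]
home=CO+.019*n
print(step(Rc,p,Rt,home+(.176+.04)*n))
E
```

```text
time: 7.0
tcp_pos: [0.4979, -0.2033, 0.4035]
ee_rot: [[-0.96, -0.282, -0.003], [-0.282, 0.96, 0.001], [0.002, 0.002, -1.0]]
contact_force: [0.2, -0.6, -5.4]
grip_width: 0.0521
grip_force: 35.0
time: 8.2
tcp_pos: [0.7072, 0.2181, 0.403]
ee_rot: [[-0.952, -0.306, -0.003], [-0.306, 0.952, -0.0], [0.003, 0.001, -1.0]]
contact_force: [0.5, -1.2, -6.1]
grip_width: 0.0517
grip_force: 35.0
time: 9.0
tcp_pos: [0.7071, 0.2155, 0.4038]
ee_rot: [[-0.825, -0.307, -0.474], [-0.266, 0.952, -0.153], [0.499, -0.001, -0.867]]
contact_force: [-0.0, 0.2, -6.2]
grip_width: 0.052
grip_force: 35.0
9.0 [0.70706509 0.21546384 0.4038397 ] 0.05196155892604489 [ 12.15124709  42.25532331  63.98237863  -2.95325221 103.52627605
 -95.63055404]
(array([-0.01,  0.09, -0.05]), array([-0.0235,  0.0003,  0.123 ]))
```

```bash
python3 -m jog '[[-0.0117,0,0.01,0,0,0],[-0.0118,0,0.02,0,0,0],[0,0,0.03,0,0,0],[0,0,0.03,0,0,0],[0,0,0.02,0,0,0],[0,0,0.013,0,0,0],[0,0,0,0,0,0],[0,0,0,0,0,0]]'
python3 - <<'E'
from h import *
from workcell import state,viewer
import pickle
s=state();d={n:viewer.camera(n) for n in("scene","top")};d['s']=s;pickle.dump(d,open("cam3.pkl","wb"))
def crop(n,u,v,w,h,k):return cv2.resize(d[n]["pixels"][v:v+h,u:u+w,::-1],None,fx=k,fy=k,interpolation=cv2.INTER_CUBIC)
C=np.zeros((600,800,3),np.uint8);a=crop("scene",350,170,80,115,5);b=crop("top",230,140,70,90,5);C[:575,:400]=a;C[:450,410:760]=b
cv2.imwrite("pics/g3.png",C)
E
```

```text
time: 9.8
tcp_pos: [0.6682, 0.2023, 0.2868]
ee_rot: [[-0.825, -0.307, -0.475], [-0.266, 0.952, -0.153], [0.499, -0.0, -0.867]]
contact_force: [0.3, 0.4, -6.1]
grip_width: 0.0518
grip_force: 35.0
```

View pics/g3.png

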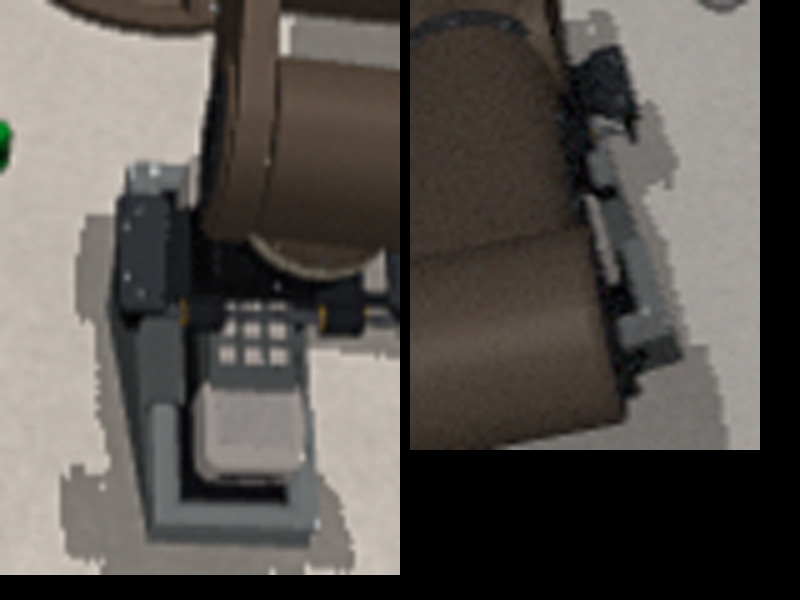

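Run:
```python
from h import *
import pickle
d=pickle.load(open("cam3.pkl","rb"));s=d['s'];S=d['scene'];C=cradle()
p=s['tcp_pos'];g=C.T@(p+s['ee_rot']@[0,0,.176]-CO);print("meter ctr in cradle (kinematic)",g*1000)
hh=g[2]-.019
for nm,u,v,z in(("foot L",199,472,hh+.036),("foot R",304,470,hh+.036),("kp/foot L",205,385,hh+.037),("kp/foot R",304,388,hh+.037),("waist L",209,350,hh+.038),("waist R",305,350,hh+.038),("outer L",152,528,.012),("outer R",311,524,.012),("inner L",181,500,.012),("inner R",290,500,.012),("floor endL",181,500,0),("floor endR",290,500,0),("rimstart L",150,403,.012),("rimstart innerL",178,403,.012)):
    o,r=ray(S,((u+.5)/5-.5+350,(v+.5)/5-.5+170));o=C.T@(o-CO);r=C.T@r
    q=o+r*(z-o[2])/r[2];print(nm,np.round(q*1000,1))
# marks from first pictures too
```

```text
meter ctr in cradle (kinematic) [ 0.36798559  0.88048157 60.12515425]
foot L [-104.4   32.6   77.1]
foot R [-100.9  -28.2   77.1]
kp/foot L [-52.7  27.8  78.1]
kp/foot R [-52.3 -30.3  78.1]
waist L [-31.5  25.   79.1]
waist R [-29.4 -31.8  79.1]
outer L [-126.    50.8   12. ]
outer R [-119.8  -45.9   12. ]
inner L [-108.2   32.8   12. ]
inner R [-105.6  -33.8   12. ]
floor endL [-105.8   30.8    0. ]
floor endR [-103.2  -36.5    0. ]
rimstart L [-48.1  50.6  12. ]
rimstart innerL [-47.5  33.1  12. ]
```

The crop shows the foot at about (250,430) above the lower recess, centred between the rims to within about 2 mm and roughly 3 mm low on the slope. I'll shift it up the slope a little and lower it slowly.

```bash
python3 -m jog '[[0.003,0.001,0.005,0,0,0],[0,0,0.008,0,0,0],[0,0,0.006,0,0,0],[0,0,0.004,0,0,0],[0,0,0.003,0,0,0],[0,0,0,0,0,0],[0,0,0,0,0,0]]' - 25 && python3 -m jog '[[0,0,0.002,0,0,0],[0,0,0.001,0,0,0],[0,0,0.001,0,0,0],[0,0,0,0,0,0]]' && python3 -m jog '[[0,0,0.002,0,0,0],[0,0,0.001,0,0,0],[0,0,0.001,0,0,0],[0,0,0,0,0,0]]'
python3 - <<'E'
from h import *
from workcell import state
s=state();C=cradle();print((C.T@(s['tcp_pos']+s['ee_rot']@[0,0,.176]-CO))*1000,C.T@(s['contact_force']-[0,0,-6]),s['torque'])
E
```

```text
time: 10.6
tcp_pos: [0.6527, 0.1983, 0.2659]
ee_rot: [[-0.824, -0.307, -0.476], [-0.266, 0.952, -0.154], [0.5, 0.0, -0.866]]
contact_force: [-0.4, 0.1, -6.0]
grip_width: 0.0515
grip_force: 25.0
time: 11.0
tcp_pos: [0.6507, 0.1977, 0.2623]
ee_rot: [[-0.824, -0.307, -0.476], [-0.266, 0.952, -0.154], [0.5, 0.0, -0.866]]
contact_force: [-1.0, 0.7, -5.4]
grip_width: 0.052
grip_force: 25.0
time: 11.4
tcp_pos: [0.6488, 0.197, 0.2588]
ee_rot: [[-0.824, -0.307, -0.476], [-0.266, 0.952, -0.154], [0.5, 0.0, -0.866]]
contact_force: [-1.0, 0.3, -6.9]
grip_width: 0.0518
grip_force: 25.0
[ 3.98914194 -0.08588605 25.84849847] [ 0.28767687 -0.57081622 -1.1907912 ] [ 0.27985984 -0.69986694 -0.03931072]
```

```bash
cat > f.py <<'E'
from h import *
from workcell import state
s=state();C=cradle();print((C.T@(s['tcp_pos']+s['ee_rot']@[0,0,.176]-CO))*1000,C.T@(s['contact_force']-[0,0,-6]),s['torque'])
E
for i in 1; do python3 -m jog '[[0,0,0.001,0,0,0],[0,0,0.001,0,0,0],[0,0,0,0,0,0],[0,0,0,0,0,0]]'; python3 f.py; done >o1; tail -2 o1;  python3 -m jog '[[0,0,0.001,0,0,0],[0,0,0.001,0,0,0],[0,0,0,0,0,0],[0,0,0,0,0,0]]'>/dev/null; python3 f.py
```

```text
grip_force: 25.0
[ 3.95176346 -0.07957586 24.01959757] [ 0.07291747 -0.16105632  0.23237615] [ 0.26561439 -0.70746594  0.00095579]
[ 3.97360832 -0.10332623 21.98335163] [-0.78428513  0.02038913  0.65004603] [ 0.2460098  -0.66666    -0.00283938]
```

Still no contact at about 3 mm above the floor, so the analyser is already between the walls.

```bash
python3 -m jog '[[0,0,0.001,0,0,0],[0,0,0.0005,0,0,0],[0,0,0,0,0,0]]'>/dev/null; python3 f.py;  python3 -m jog '[[0,0,0.001,0,0,0],[0,0,0.0005,0,0,0],[0,0,0,0,0,0]]'>/dev/null; python3 f.py
```

```text
[ 3.87102736 -0.08874425 21.44821378] [ 1.5463444  -1.11329617 10.28356124] [ 0.07284744 -0.37741125  0.04276525]
[ 3.8255558  -0.12868125 21.39125186] [ 3.03956105 -2.4852948  20.68561835] [-0.14297345  0.1218177   0.06437488]
```

Contact starts about 2.4 mm above the nominal floor, which is within the estimation error. I'll take off most of the load, loosen the fingers slightly, and look.

```bash
python3 -m jog '[[0,0,-0.001,0,0,0],[0,0,0,0,0,0]]' - 8 && python3 f.py && python3 -m jog '[[0,0,0,0,0,0],[0,0,0,0,0,0],[0,0,0,0,0,0],[0,0,0,0,0,0]]' 0.058 && python3 f.py
python3 - <<'E'
from h import *
from workcell import state,viewer
import pickle
s=state();d={n:viewer.camera(n) for n in("scene",)};d['s']=s;pickle.dump(d,open("cam4.pkl","wb"))
cv2.imwrite("pics/g4.png",cv2.resize(d["scene"]["pixels"][190:290,360:430,::-1],None,fx=6,fy=6,interpolation=cv2.INTER_CUBIC))
E
```

```text
time: 13.0
tcp_pos: [0.6463, 0.1963, 0.2549]
ee_rot: [[-0.825, -0.308, -0.474], [-0.267, 0.952, -0.153], [0.498, -0.0, -0.867]]
contact_force: [4.8, 2.8, 7.8]
grip_width: 0.0519
grip_force: 8.0
[ 3.83623709 -0.13638153 21.23819012] [ 2.22442715 -1.1954236  14.69718144] [ 0.1854854  -0.27021206 -0.00633993]
time: 13.4
tcp_pos: [0.6459, 0.1961, 0.2535]
ee_rot: [[-0.824, -0.307, -0.476], [-0.266, 0.952, -0.154], [0.501, 0.0, -0.866]]
contact_force: [0.0, 0.0, -0.3]
grip_width: 0.0579
grip_force: 0.0
[ 4.03817377 -0.0733284  19.72404337] [ 2.82029289 -0.02046183  4.9665531 ] [ 0.15111681 -0.25154508 -0.01043523]
```

View pics/g4.png

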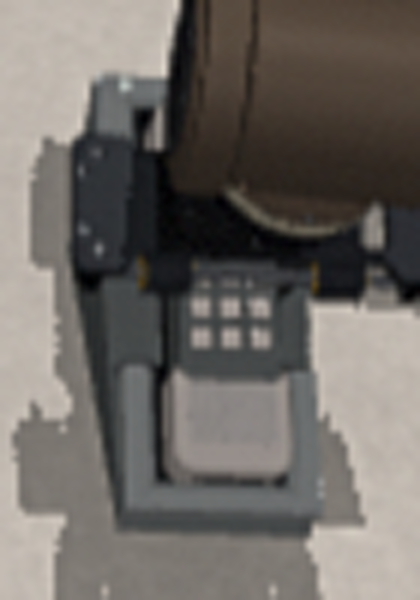

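The foot now lies within the lower rims at about (228,425), just above the end wall. I'll open the fingers, back straight out and look at the whole dock.

```bash
python3 -m jog '[[0,0,0,0,0,0],[0,0,0,0,0,0],[0,0,0,0,0,0],[0,0,-0.01,0,0,0],[0,0,-0.02,0,0,0],[0,0,-0.03,0,0,0],[0,0,-0.04,0,0,0],[0,0,-0.04,0,0,0],[0,0,-0.04,0,0,0],[0,0,-0.04,0,0,0]]' 0.08 && python3 -m jog '[[0,-0.04,0,0,0,0],[0,-0.04,0,0,0,0],[0,-0.04,0,0,0,0],[0,-0.04,0,0,0,0],[0,-0.04,0,0,0,0],[0,-0.04,0,0,0,0],[0,-0.04,0,0,0,0],[0,-0.04,0,0,0,0],[0,0,0,0,0,0]]'
python3 - <<'E'
from h import *
from workcell import state,viewer
import pickle
d={n:viewer.camera(n) for n in("scene","top")};pickle.dump(d,open("cam5.pkl","wb"))
def crop(n,u,v,w,h,k):return cv2.resize(d[n]["pixels"][v:v+h,u:u+w,::-1],None,fx=k,fy=k,interpolation=cv2.INTER_CUBIC)
C=np.zeros((600,800,3),np.uint8);a=crop("scene",365,190,60,95,6);b=crop("top",235,150,65,80,6);C[:570,:360]=a;C[:480,370:760]=b
cv2.imwrite("pics/g5.png",C)
E
```

```text
time: 14.45
tcp_pos: [0.751, 0.2302, 0.4469]
ee_rot: [[-0.825, -0.307, -0.475], [-0.266, 0.952, -0.153], [0.499, 0.0, -0.866]]
contact_force: [0.6, 0.2, 0.2]
grip_width: 0.08
grip_force: 0.0
time: 15.35
tcp_pos: [0.8495, -0.0805, 0.4436]
ee_rot: [[-0.825, -0.302, -0.477], [-0.261, 0.953, -0.152], [0.5, -0.0, -0.866]]
contact_force: [0.5, 0.0, -0.1]
grip_width: 0.0801
grip_force: 0.0
```

View pics/g5.png

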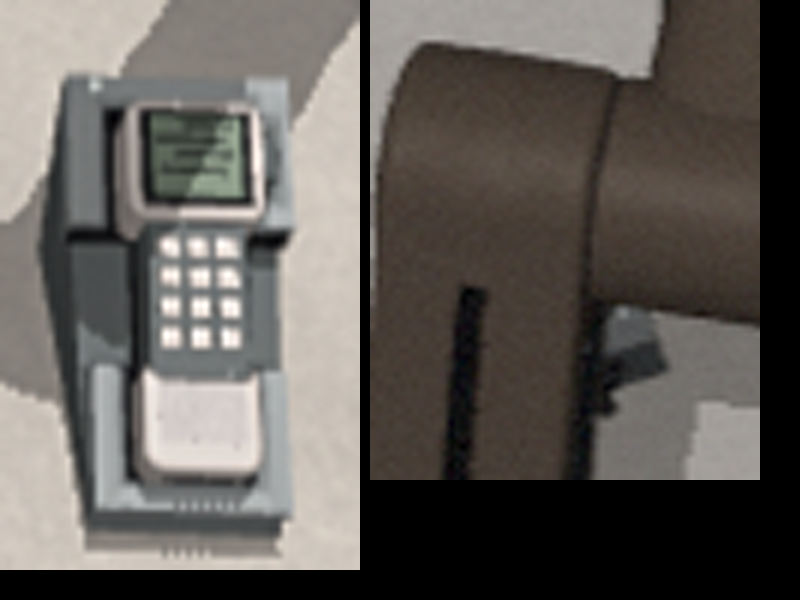

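The scene view shows the analyser in the recess, screen at the top at about (200,155) and the lobe on the right-hand notch side. The arm still blocks the top view, so I'll move it away and triangulate the seated height.

```bash
python3 -m jog '[[0.02,-0.03,0,0,0,0],[0.03,-0.04,0,0,0,0],[0.03,-0.04,0,0,0,0],[0.03,-0.04,0,0,0,0],[0.03,-0.04,0,0,0,0],[0.03,-0.04,0,0,0,0],[0.03,-0.04,0,0,0,0],[0.03,-0.04,0,0,0,0],[0.02,-0.04,0,0,0,0],[0,0,0,0,0,0]]'|head -2
python3 - <<'E'
from h import *
from workcell import state,viewer
import pickle
d={n:viewer.camera(n) for n in("scene","top")};pickle.dump(d,open("cam6.pkl","wb"))
def crop(n,u,v,w,h,k):return cv2.resize(d[n]["pixels"][v:v+h,u:u+w,::-1],None,fx=k,fy=k,interpolation=cv2.INTER_CUBIC)
C=np.zeros((600,800,3),np.uint8);a=crop("scene",365,190,60,95,6);b=crop("top",238,155,54,70,8);C[:570,:360]=a;C[:560,365:797]=b
cv2.imwrite("pics/g6.png",C)
E
```

```text
time: 16.45
tcp_pos: [0.7293, -0.4567, 0.5543]
```

View pics/g6.png

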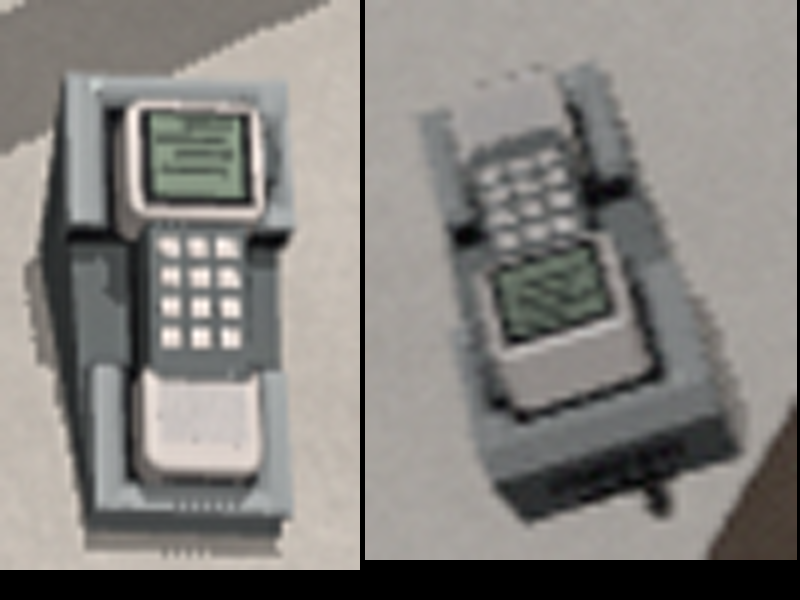

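The analyser lies inside the rims in both views. The display is at about (200,155) in the left crop and (550,290) in the right. Next, the heights by triangulating the display and the key rows.

Run:
```python
from h import *
import pickle
d=pickle.load(open("cam6.pkl","rb"));S,T=d['scene'],d['top'];C=cradle()
def g(c,roi):
    u,v,w,h=roi;im=c["pixels"][v:v+h,u:u+w].astype(int);wt=np.clip(im[...,1]-im[...,0]-8,0,None)*(im[...,1]>im[...,2]+3)
    y,x=np.nonzero(wt);k=(wt[y,x]>0)*1.;return u+(x*k).sum()/k.sum(),v+(y*k).sum()/k.sum(),len(k)
a=g(S,(365,190,60,50));b=g(T,(250,175,30,30));print(a,b)
p,e=tri(ray(S,a),ray(T,b));print("display",C.T@(p-CO)*1000,e)
f=lambda p:((p[0]+.5)/6-.5+365,(p[1]+.5)/6-.5+190)
h=lambda p:((p[0]-365+.5)/8-.5+238,(p[1]+.5)/8-.5+155)
for n,p,q in(("key BL(foot,+y)",(171,337),(544,160)),("key BR",(231,338),(487,177)),("key TL",(170,246),(565,226)),("key TR",(227,247),(508,240)),
 ("disp TL",(143,110),(610,315)),("disp TR",(249,112),(500,345)),("disp BL",(147,203),(597,243)),("disp BR",(248,205),(487,270))):
    x,e=tri(ray(S,f(p)),ray(T,h(q)));print(n,np.round(C.T@(x-CO)*1000,1),round(e*1000,1))
```

```text
(np.float64(397.245), np.float64(215.77), 200) (np.float64(261.2586206896552), np.float64(190.3793103448276), 58)
display [55.85769313 -0.29844839 46.0738982 ] 0.0013131880689517333
key BL(foot,+y) [-38.6  11.7  35.8] 0.9
key BR [-38.2 -18.7  36.5] 0.8
key TL [ 9.9 12.2 36.3] 0.6
key TR [  9.8 -16.9  38.5] 0.5
disp TL [82.2 24.2 43. ] 0.6
disp TR [ 82.2 -31.2  45.5] 0.6
disp BL [31.4 25.  40.9] 1.3
disp BR [ 31.  -28.8  44.4] 0.8
```

Run:
```python
from h import *
import pickle
d=pickle.load(open("cam6.pkl","rb"));S,T=d['scene'],d['top'];C=cradle()
f=lambda p:((p[0]+.5)/6-.5+365,(p[1]+.5)/6-.5+190)
h=lambda p:((p[0]-365+.5)/8-.5+238,(p[1]+.5)/8-.5+155)
for n,p,q in(("upper +y",(67,76),(738,410)),("upper -y",(290,80),(487,478)),("lower +y",(95,512),(597,62)),("lower -y",(290,514),(420,115)),("low rim start +y",(92,368),(636,180)),("low rim start -y",(289,373),(447,226)),("foot low +y",(140,475),(549,66)),("foot low -y",(262,475),(455,98)),("head far +y",(128,103),(632,335)),("head far -y",(262,107),(500,366))):
    x,e=tri(ray(S,f(p)),ray(T,h(q)));print(n,np.round(C.T@(x-CO)*1000,1),round(e*1000,1))
# larger side by side for a picture of each view, sharpened head area
```

```text
upper +y [120.5  63.5  -8. ] 6.0
upper -y [120.1 -61.2  -2. ] 3.4
lower +y [-124.2   48.9    7.3] 0.0
lower -y [-121.9  -49.    10.1] 0.6
low rim start +y [-45.9  49.3  -5.3] 2.2
low rim start -y [-46.6 -51.6   2.6] 3.0
foot low +y [-108.9   27.1   29.4] 2.0
foot low -y [-106.5  -29.1   30.5] 2.7
head far +y [89.8 30.9 32.8] 0.0
head far -y [ 88.2 -37.   38.2] 2.1
```

```bash
python3 -c "
from workcell import workorder
print(workorder.close_job())"
```

```text
the job is handed in; nothing more can be done
None
```

The analyser is back in its docking station, screen up with the screen end at the top of the slope, released with the arm clear, and the job is handed in. The final two-camera check put its heights within about 2 mm of seated, resting near the lower end wall. The hand-in gave no verdict, and I didn't re-measure the bystanders.

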